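# Fish the stirring paddle out of the covered soaking trough

## Task

The long stirring paddle lies in the soaking trough, and it is longer than the gap between the trough's two fixed covers: take it by the handle, tilt it handle end up and draw it out slantwise through the gap. Finish while still holding it in the gripper, motionless and clear of the trough, with its blade above the middle of the tall beaker's mouth, at most 10 cm higher than the rim and touching nothing, so that it can drip off there. Do not push the beaker, the shallow dish, the capped jar or the jug out of place.

Things in the scene. Friction and masses are not known exactly. Their poses are not given: they have to be found in the camera images.
- trough: White soaking trough fixed to the bench, 350 (x) x 160 (y) mm, walls 5 mm thick, 65 high, floor 5 thick. Origin: centre of underside, on the bench; x along its length, z up. Two fixed clear covers (grey free edge) lie on the walls over the full width, from 65 to 69 mm above the bench: short one x = -175 to -130 mm, long one x = +30 to +175. Between them is the opening, 160 mm long.
- opening (a point): Middle of the trough's opening (trough x = -50 mm), level with the covers' top; axes as the trough's.
- paddle: Loose paddle, 250 mm, 70 to 120 g, flat on the trough floor, blade under the long cover; handle end may be under the short one. Origin: mid-length, on underside; x towards blade, z up. Black handle x = -125 to -10 mm, 20 wide (y), 26 high; steel shaft to +65, 12 wide, 8 high; steel blade +65 to +125, 36 wide, 5 thick. Undersides flush. Centre of mass near x = -35.
- paddle_grip (a point): Point in the handle, at paddle x = -55 mm, 13 mm above its underside; axes as the paddle's.
- paddle_blade (a point): Centre of the blade, at paddle x = +95 mm, 2.5 mm above its underside; axes as the paddle's.
- paddle_handle_end (a point): Free end of the handle, at paddle x = -125 mm, 13 mm above its underside.
- paddle_blade_end (a point): Free end of the blade, at paddle x = +125 mm, 2.5 mm above its underside.
- beaker_rim (a point): Centre of the mouth of the tall frosted sample beaker (open cup, 100 mm high, rim radius 45 mm, stands loose on the bench beyond the trough); z up.
- dish: Shallow frosted dish, radius 40 mm, 32 mm high, loose on the bench beside the beaker (either side). Origin: centre of its underside. Leave it alone.
- jar: Jar with a white cap, radius 32 mm, 90 mm high, loose on the bench at the left. Origin: centre of its underside. Leave it alone.
- jug: Red jug with a handle, radius 52 mm, 200 mm high, loose on the bench at the far right. Origin: centre of its underside. Leave it alone.
- beaker: The same tall beaker; origin: centre of its underside, z up.
Things that resemble listed ones, but are neither listed nor needed, are in the scene too. What is shaped like the beaker but blue or turquoise is not meant.

How it is judged:
By the outcome, as a careful person would: the job done as asked, in the order asked, and still so for the second after the job is handed in, while the arm keeps its last pose, push and grip.
It also fails if it takes over 48 s, if anything falls off the work surface, if the arm or the gripper's body presses on something with over 40 N, if the wrist force passes 120 N, or if a joint passes its speed limit or range.

## Robot

A 7-joint arm with a two-finger parallel gripper is mounted at the origin on the work surface. World frame = base frame: x ahead of the robot, y to its left, z up, the work surface at z = 0. Lengths are in m, angles in rad, forces in N, time in s.
With the tool pointing down it reaches from about 0.4 to 0.85 m from the base axis. Payload 10.4 kg.
Tool frame: the origin (TCP) lies midway between the tips of the shut fingers; the grasp point (between the pads) lies 19 mm behind it (manip.hold_point_z is the distance from the TCP to the grasp point, in m); z points along the fingers, y is the line along which they close (so a half turn about z gives the same grasp; the last joint's range is limited). The gripper opens to 85 mm and grips with 20 to 120 N. Pads are 22 mm wide; open, the fingers measure 114 mm over their backs; the gripper's body (76 mm by 85 mm) begins 54 mm behind the grasp point. The pads swing forward as they close: fully open they stand 13 mm farther back than shut.
Start: joints at [-1.164, 0.332, -0.065, 1.46, 0.022, 1.35, -0.088], TCP at [0.26, 0.568, 0.231] pointing down, gripper open.
Joint ranges: [-2.6, 2.6], [-0.5, 2.12], [-1.47, 1.34], [0.16, 2.42], [-1.27, 4.41], [0.06, 2.06], [-2.6, 2.6]. Speed limits (rad/s): [2.22, 2.22, 2.79, 2.79, 3.14, 3.14, 3.14].

## Interface

Orientations are given as a unit quaternion [x, y, z, w].
In Python, from workcell import manip, eyes, job gives the robot as it stands.
- The arm moves only by the shell command python3 -m crank 'ROWS' [FORCE]. ROWS is JSON, a list that holds one entry, the list of rows, each a list of 7 numbers: the finger opening in cm, from 0 to 8.54, then the shift along the world's x, y, z in cm, then the turn, a rotation vector about the world's x, y, z in degrees. In form: [[[hand, x, y, z, ax, ay, az], ...]]. A call has 1 to 20 rows; each row shifts and turns the commanded pose from where the row before left it; what a row does not reach is not made up. A row lasts 1/8 s, in which the tool goes at most 62.5 mm and 10.7 degrees, less where a joint would pass 70% of its speed; a pose out of reach is approached as far as the arm can. A call with a gripper value outside its range is refused whole. The fingers move at their own pace and stop on an object; FORCE is the grip in N (left out, the last holds). Time passes only in rows, so rows that do not move let the fingers close. It gives the time, the measured TCP pose, the force, the opening and the grip force at its end, in the units of the state.
- manip.get_obs(): the state, without advancing time (a new reading comes with each control period).
- eyes.camera(name): name is "side" or "top"; returns (picture, depth): 480x640x3 uint8, red, green, blue; 480x640 float32, m along the optical axis (not along the pixel's ray), 0 where there is no reading.
- eyes.camera_params(name): a dict with "fx", "fy", "cx", "cy" (pixels), "world_from_camera" (4x4, takes a point from camera to world coordinates). Camera axes: x right, y down, z forward; pixel columns grow to the right and rows downward; lengths in m; the calibration is good to about 2 mm. A picture is of the moment at which its call begins. camera_params takes no time and is no camera call.
- job.hand_in(): hands the job in; it is judged then, once.
The state is a dict: "clock": time; "joint_pos": joint angles; "joint_velocities": joint speeds; "tau": joint torques, N m; "position": TCP position; "ee_rot": TCP orientation; "ft_force": force on the tool from outside, world axes, zero at the start; "torque": the same for the moment, N m; "grip_width": opening from 0.0 (shut) to 1.0 (fully open); "grasp_force": force on a finger pad.
Only numpy, scipy, OpenCV 4.12 (cv2) and the standard library are available. Lean on these libraries where they do the work, as an engineer would, in place of code of your own. Each camera call takes 0.05 s, during which the arm holds its last target. There are 200 camera calls.

## Working session

There is one attempt and no reset: what is moved stays moved. The work goes in short steps, Python scripts to look and compute and a shell command to move; the robot and the scene stay as the last step left them, time stands still between calls to the robot, and variables do not carry over. Pictures are saved under pics/ and viewed, at most 10 in all, crops included, and the job is handed in when it is done.

```bash
mkdir -p pics
cat > h.py <<'E'
import numpy as np, cv2, pickle
from workcell import manip, eyes, job
def snap(n,tag):
    im,d=eyes.camera(n); np.savez(f'pics/{tag}.npz',im=im,d=d); cv2.imwrite(f'pics/{tag}.png',im[:,:,::-1]); return im,d
def pt(n,d,u,v,r=1):
    p=eyes.camera_params(n); w=d[v-r:v+r+1,u-r:u+r+1]; w=w[w>0]; z=np.median(w) if len(w) else 0
    return ray(n,u,v,z)
def ray(n,u,v,z):
    p=eyes.camera_params(n); c=np.array([(u-p['cx'])/p['fx']*z,(v-p['cy'])/p['fy']*z,z,1]); return (p['world_from_camera']@c)[:3]
def atz(n,u,v,h):
    a=ray(n,u,v,0);b=ray(n,u,v,1);return a+(b-a)*(h-a[2])/(b[2]-a[2])
E
python3 - <<'E'
from h import *
for n in('top','side'):
    snap(n,n+'0');print(n,eyes.camera_params(n))
print(manip.get_obs(),manip.hold_point_z)
E
```

```text
top {'fx': 555.4134599740124, 'fy': 555.4134599740124, 'cx': 318.71561394685267, 'cy': 230.52436930619538, 'world_from_camera': array([[-0.00483482, -0.9982789 ,  0.05844532,  0.58451069],
       [-0.99935916,  0.00689643,  0.03512418, -0.02286182],
       [-0.0354668 , -0.05823805, -0.99767251,  1.14746931],
       [ 0.        ,  0.        ,  0.        ,  1.        ]])}
side {'fx': 537.8249976615047, 'fy': 537.8249976615047, 'cx': 321.80726744564515, 'cy': 246.29115538071218, 'world_from_camera': array([[ 0.74184273, -0.414088  ,  0.52744715,  0.01228951],
       [-0.67049862, -0.44625993,  0.59269188, -0.74416728],
       [-0.01004807, -0.79333675, -0.60870012,  0.80853922],
       [ 0.        ,  0.        ,  0.        ,  1.        ]])}
{'clock': 0.1, 'joint_pos': array([-1.16361835,  0.3328399 , -0.06470313,  1.46087508,  0.02158826,
        1.34988432, -0.08848481]), 'joint_velocities': array([ 0.00013273, -0.00171082,  0.00090375, -0.00188933, -0.00110502,
       -0.00083584,  0.00052652]), 'tau': array([ 1.43740996e-03, -6.26743484e+01,  4.88705363e-02, -3.92433786e+01,
        1.62049674e-02,  6.86821135e-03, -4.09010170e-05]), 'position': array([0.26027392, 0.56785314, 0.23056752]), 'ee_rot': array([ 2.13221753e-01,  9.77003610e-01, -6.45322327e-04, -1.17201888e-04]), 'ft_force': array([0.62010754, 0.62294033, 0.48433628]), 'torque': array([ 0.03376521,  0.0360607 , -0.007917  ]), 'grasp_force': 0.0, 'grip_width': 0.9979898730803488} 0.0187
```

View pics/top0.png

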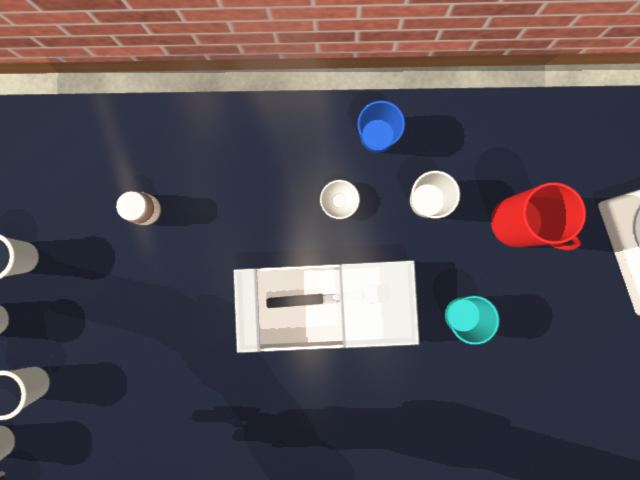

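View pics/side0.png

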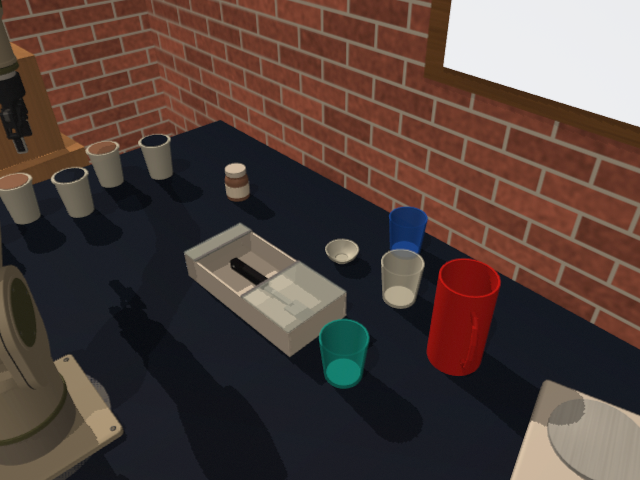

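The top picture shows the trough with corners about (234,269), (415,262), (419,345) and (237,352), and the long cover from column 342 rightwards. The black handle runs (267,301) to (322,299), with the blade faintly visible near (375,295). The beaker rim is near (435,195), the dish at (340,200), the jug at (540,215), and the turquoise and blue cups are decoys.

Run:
```python
from h import *
f=np.load('pics/top0.npz');im,d=f['im'],f['d']
for nm,u,v,h in [('c1',234,269,.069),('c2',415,262,.069),('c3',419,345,.069),('c4',237,352,.069),('gapL',258,310,.069),('gapR',342,305,.069),('dish',340,200,.032),('jug',555,213,.2),('jar',131,207,.09),('teal',472,320,.1),('blue',381,127,.1),('beaker',435,195,.1)]:
    print(nm,atz('top',u,v,h).round(3), pt('top',d,u,v).round(3))
# handle
m=((im.max(2)<60)).astype(np.uint8);m[:290]=0;m[315:]=0;m[:,:262]=0;m[:,335:]=0
ys,xs=np.nonzero(m);P=np.array([pt('top',d,u,v,0) for u,v in zip(xs,ys)])
print(len(P),np.percentile(P[:,2],[5,50,95]));
Q=np.array([atz('top',u,v,.031)[:2] for u,v in zip(xs,ys)])
r=cv2.minAreaRect(Q.astype(np.float32)*1000);print(r,cv2.boxPoints(r))
# beaker rim: depth points z in .085-.11 
H,W=d.shape;p=eyes.camera_params('top');u,v=np.meshgrid(range(W),range(H))
X=np.stack([(u-p['cx'])/p['fx']*d,(v-p['cy'])/p['fy']*d,d,1+0*d],-1)@p['world_from_camera'].T
z=X[...,2]
for nm,(a,b,c,e),(lo,hi) in [('beaker',(400,160,470,225),(.09,.115)),('dish',(315,175,365,225),(.024,.04)),('trough',(225,255,430,360),(.055,.08)),('blade',(345,275,400,315),(.0,.02))]:
    k=(z[b:e,a:c]>lo)&(z[b:e,a:c]<hi);q=X[b:e,a:c][k];
    if len(q)>5: print(nm,len(q),q.min(0)[:3].round(3),q.max(0)[:3].round(3),cv2.minAreaRect((q[:,:2]*1000).astype(np.float32)),cv2.minEnclosingCircle((q[:,:2]*1000).astype(np.float32)))
c=im[250:365,225:430,::-1];cv2.imwrite('pics/crop1.png',cv2.resize(c,None,fx=3.9,fy=3.9,interpolation=cv2.INTER_CUBIC))
```

```text
c1 [0.574 0.181 0.069] [ 0.573  0.194 -0.002]
c2 [ 0.586 -0.17   0.069] [ 0.586 -0.18  -0.002]
c3 [ 0.427 -0.176  0.069] [ 0.417 -0.185 -0.   ]
c4 [0.414 0.174 0.069] [0.403 0.186 0.002]
gapL [0.494 0.134 0.069] [0.494 0.134 0.065]
gapR [ 0.504 -0.029  0.069] [ 0.504 -0.029  0.069]
dish [ 0.711 -0.027  0.032] [ 0.715 -0.027  0.003]
jug [ 0.667 -0.389  0.2  ] [ 0.677 -0.435  0.081]
jar [0.695 0.378 0.09 ] [0.695 0.378 0.09 ]
teal [ 0.478 -0.27   0.1  ] [ 0.468 -0.292  0.003]
blue [ 0.842 -0.106  0.1  ] [ 0.866 -0.113  0.005]
beaker [ 0.711 -0.205  0.1  ] [ 0.723 -0.222  0.004]
84 [0.02656899 0.030442   0.03428104]
((506.9559631347656, 108.90057373046875), (24.15242576599121, 15.95474624633789), 89.87882232666016) [[498.95306   96.841255]
 [514.9078    96.80752 ]
 [514.95886  120.95989 ]
 [499.00415  120.99363 ]]
beaker 379 [ 0.67  -0.249  0.09 ] [ 0.757 -0.162  0.104] ((713.4664306640625, -205.6164093017578), (87.037109375, 88.22611236572266), 87.32990264892578) ((713.289794921875, -205.9300079345703), 44.947593688964844)
dish 370 [ 0.675 -0.063  0.024] [0.752 0.014 0.037] ((713.4874877929688, -24.81170654296875), (76.9537582397461, 77.64764404296875), 89.68885803222656) ((713.6083984375, -24.777334213256836), 39.477996826171875)
trough 8707 [ 0.414 -0.174  0.055] [0.588 0.181 0.076] ((500.9178161621094, 4.57415771484375), (160.33126831054688, 350.7380065917969), 2.5825273990631104) ((500.70526123046875, 3.841073513031006), 190.96871948242188)
```

View pics/crop1.png

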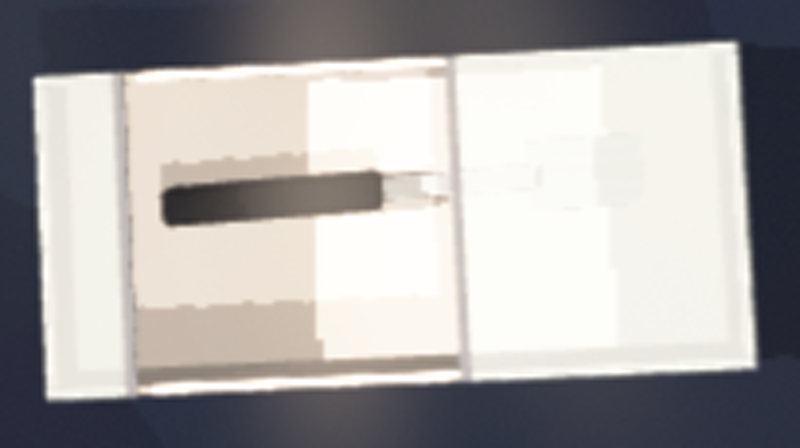

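The crop shows the handle from (162,206) to (383,189), the cover edges at columns 122 and 458, and the blade at about (540–645,170). The handle end is clear of the short cover.

```bash
python3 - <<'E'
from h import *
a=atz('top',225+162/3.9,250+206/3.9,.028);b=atz('top',225+383/3.9,250+189/3.9,.028);t=atz('top',225+592/3.9,250+170/3.9,.012)
print(a,b,t,np.linalg.norm(a-b));v=b-a;print(np.degrees(np.arctan2(v[1],v[0])), a+v*(70/115))
v=t-a;print(np.degrees(np.arctan2(v[1],v[0])))
E
python3 -m crank '[[[5,2.06,-4.3,0,0,0,-5.1],[5,2.06,-4.3,0,0,0,-5.1],[5,2.06,-4.3,0,0,0,-5.1],[5,2.06,-4.3,0,0,0,-5.1],[5,2.06,-4.3,0,0,0,-5.1],[5,2.06,-4.3,0,0,0,-5.1],[5,2.06,-4.3,0,0,0,-5.1],[5,2.06,-4.3,0,0,0,-5.1],[5,2.06,-4.3,0,0,0,-5.1],[5,2.06,-4.3,0,0,0,-5.1],[5,2.06,-4.3,0,0,0,-5.1],[5,2.06,-4.3,0,0,0,-5.1],[5,0,0,0,0,0,0]]]' 40
```

```text
[0.50513296 0.12228349 0.028     ] [0.51355952 0.00820199 0.028     ] [ 0.52209156 -0.10013181  0.012     ] 0.11439229156743631
-85.77555113486883 [0.51026217 0.05284257 0.028     ]
-85.63977869987386
clock: 1.72
position: [0.5083, 0.0482, 0.2311]
ee_rot: [0.684, 0.73, -0.0, 0.0]
ft_force: [-0.8, 0.8, 0.2]
grip_width: 0.582
grasp_force: 0.0
```

```bash
python3 -m crank '[[[5,0.2,0.5,-4,0,0,0.6],[5,0,0,-4,0,0,0],[5,0,0,-4,0,0,0],[5,0,0,-4,0,0,0],[5,0,0,-3,0,0,0],[5,0,0,-1.5,0,0,0],[5,0,0,-1.2,0,0,0],[5,0,0,0,0,0,0],[5,0,0,0,0,0,0]]]'
```

```text
clock: 2.85
position: [0.5103, 0.0574, 0.0152]
ee_rot: [0.677, 0.736, 0.001, 0.0]
ft_force: [-0.1, 1.0, 0.0]
grip_width: 0.584
grasp_force: 0.0
```

```bash
python3 -m crank '[[[5,0,-0.3,-0.3,0,0,0],[0,0,0,0,0,0,0],[0,0,0,0,0,0,0],[0,0,0,0,0,0,0],[0,0,0,0,0,0,0],[0,0,0,0,0,0,0],[0,0,0,0,0,0,0]]]' 60
python3 - <<'E'
from h import *
im,d=snap('side','s1'); c=im[170:370,150:420,::-1];cv2.imwrite('pics/s1c.png',cv2.resize(c,None,fx=2.9,fy=2.9))
E
```

```text
clock: 3.72
position: [0.5099, 0.0542, 0.0117]
ee_rot: [0.677, 0.736, 0.0, 0.0]
ft_force: [-2.3, -0.9, 6.2]
grip_width: 0.221
grasp_force: 59.7
```

View pics/s1c.png

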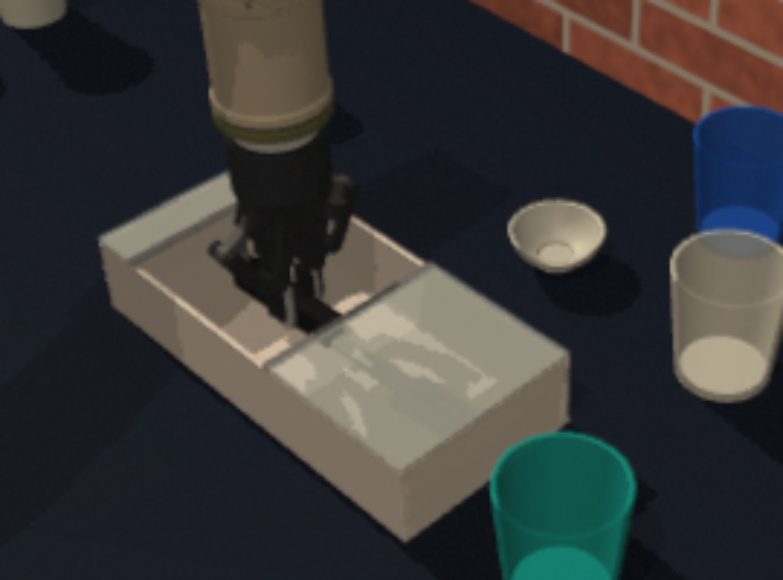

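The crop shows the fingers either side of the handle near (290,290), and the opening of 19 mm confirms the grasp. Next I tilt about the blade end.

```bash
python3 -m crank '[[[0,0,0,0.3,0,0,0],[0,0,-0.02,0.87,2.74,0.21,0],[0,0,-0.06,0.87,2.74,0.21,0],[0,0,-0.1,0.86,2.74,0.21,0],[0,0.01,-0.15,0.86,2.74,0.21,0],[0,0.01,-0.19,0.85,2.74,0.21,0],[0,0.02,-0.23,0.84,2.74,0.21,0],[0,0.02,-0.27,0.83,2.74,0.21,0],[0,0.02,-0.3,0.82,2.74,0.21,0],[0,0,0,0,0,0,0]]]' 80
python3 - <<'E'
from h import *
im,d=snap('side','s2'); c=im[170:370,150:420,::-1];cv2.imwrite('pics/s2c.png',cv2.resize(c,None,fx=2.9,fy=2.9))
E
```

```text
clock: 5.03
position: [0.5105, 0.0398, 0.0823]
ee_rot: [0.665, 0.722, 0.13, -0.139]
ft_force: [-0.2, -0.0, -1.3]
grip_width: 0.209
grasp_force: 78.2
```

View pics/s2c.png

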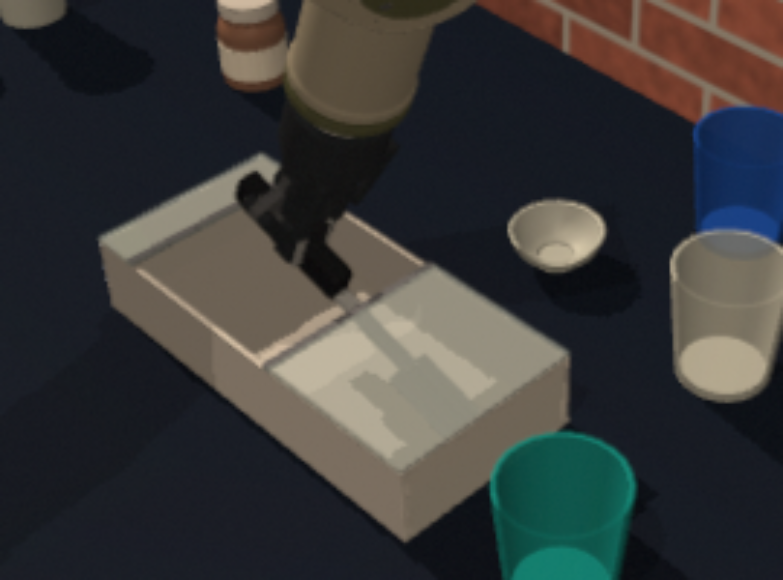

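The paddle is tilted and hangs free, with the shaft passing under the grey edge at about (350,300). Now I draw it along its axis, then straight up.

```bash
python3 -m crank '[[[0,-0.1,1.39,0.56,0,0,0],[0,-0.1,1.39,0.56,0,0,0],[0,-0.1,1.39,0.56,0,0,0],[0,-0.1,1.39,0.56,0,0,0],[0,-0.1,1.39,0.56,0,0,0],[0,-0.1,1.39,0.56,0,0,0],[0,-0.1,1.39,0.56,0,0,0],[0,-0.1,1.39,0.56,0,0,0],[0,-0.1,1.39,0.56,0,0,0],[0,0,0,0,0,0,0]]]'
python3 - <<'E'
from h import *
im,d=snap('side','s3'); c=im[170:370,150:420,::-1];cv2.imwrite('pics/s3c.png',cv2.resize(c,None,fx=2.9,fy=2.9))
E
```

```text
clock: 6.32
position: [0.5013, 0.1675, 0.1332]
ee_rot: [0.664, 0.723, 0.13, -0.14]
ft_force: [0.2, 0.5, -0.6]
grip_width: 0.209
grasp_force: 78.2
```

View pics/s3c.png

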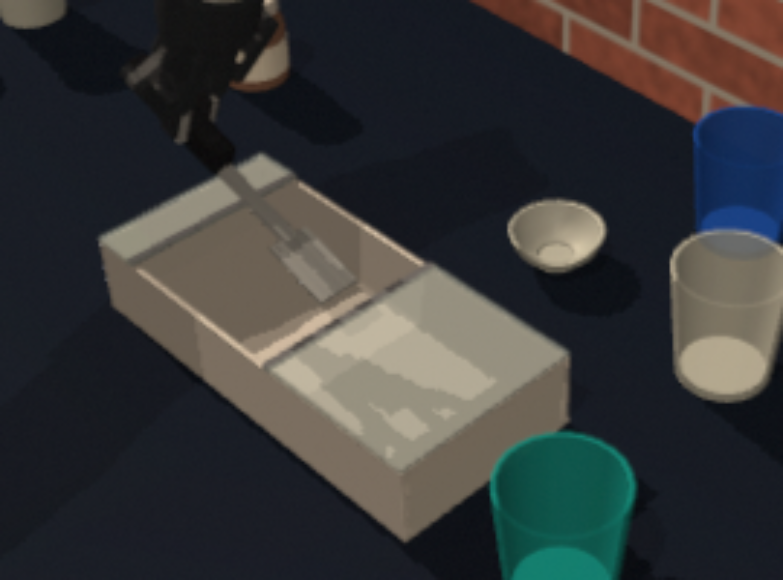

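The paddle is clear of the long cover: the blade at (320,270) lies inside the opening. I lift it and carry it over.

```bash
python3 -m crank '[[[0,0,0,2,0,0,0],[0,0,0,3,0,0,0],[0,0,0,3,0,0,0],[0,0,0,3,0,0,0],[0,0,0,2.5,0,0,0],[0,0,0,1,0,0,0],[0,1,-1.1,0,0,0,0],[0,2,-2.3,0,0,0,0],[0,2.5,-2.9,0,0,0,0],[0,2.5,-2.9,0,0,0,0],[0,2.5,-2.9,0,0,0,0],[0,2.5,-2.9,0,0,0,0],[0,2.5,-2.9,0,0,0,0],[0,2,-2.3,0,0,0,0],[0,1.5,-1.8,0,0,0,0],[0,1,-1.1,0,0,0,0],[0,0,-0.3,0,0,0,0],[0,0,0,0,0,0,0],[0,0,0,0,0,0,0]]]'
python3 - <<'E'
from h import *
im,d=snap('top','t4'); snap('side','s4');c=im[100:300,280:550,::-1];cv2.imwrite('pics/t4c.png',cv2.resize(c,None,fx=2.9,fy=2.9,interpolation=cv2.INTER_CUBIC))
E
```

```text
clock: 8.75
position: [0.7012, -0.0674, 0.2778]
ee_rot: [0.664, 0.723, 0.13, -0.14]
ft_force: [0.1, 0.1, -0.6]
grip_width: 0.215
grasp_force: 78.4
```

View pics/t4c.png

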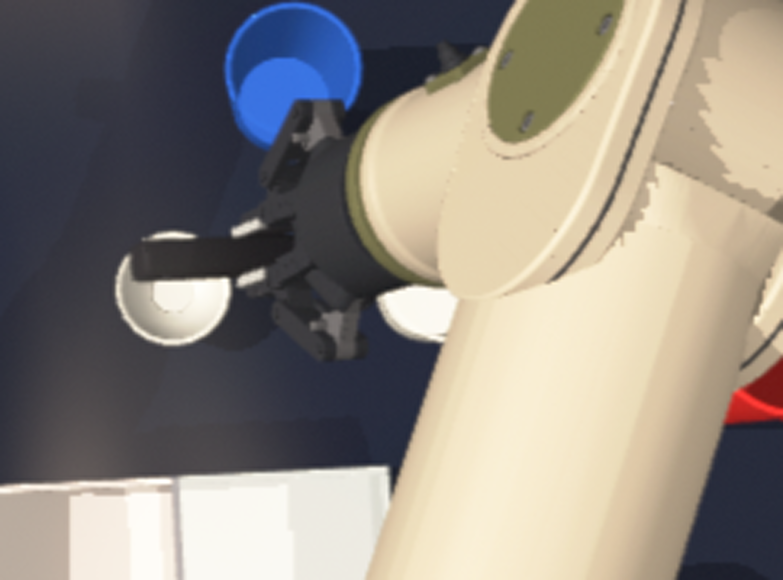

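View pics/s4.png

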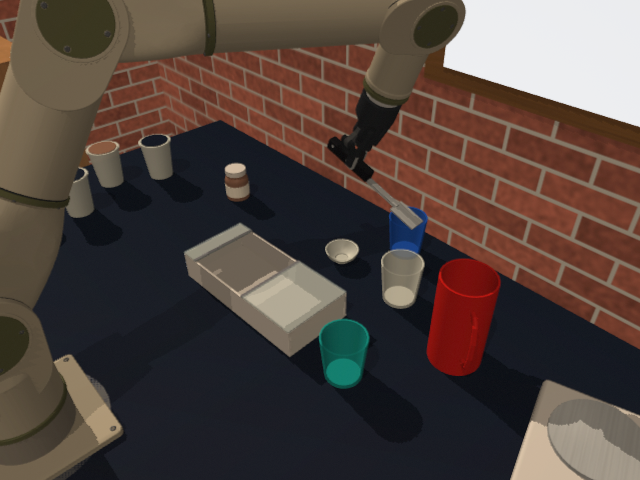

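The side view shows the blade at about (405,215) with the beaker, mouth near (403,260), below it; nothing has been disturbed. I measure the blade by depth.

```bash
cat > m.py <<'E'
from h import *
import sys
f=np.load(sys.argv[1]);d=f['d'];p=eyes.camera_params('side');a,b,c,e=map(int,sys.argv[2:6]);lo,hi=float(sys.argv[6]),float(sys.argv[7])
u,v=np.meshgrid(range(640),range(480))
X=np.stack([(u-p['cx'])/p['fx']*d,(v-p['cy'])/p['fy']*d,d,1+0*d],-1)@p['world_from_camera'].T
q=X[b:e,a:c].reshape(-1,4)[:,:3];q=q[(q[:,2]>lo)&(q[:,2]<hi)&(q[:,0]<.76)&(q[:,1]>-.3)]
print(len(q));
for y in np.arange(-.26,-.1,.01):
    k=q[(abs(q[:,1]-y)<.005)]
    if len(k): print(round(y,3),len(k),k.min(0).round(3),k.max(0).round(3))
E
python3 m.py pics/s4.npz 360 175 430 240 .16 .3
python3 - <<'E'
from h import *
from scipy.spatial.transform import Rotation as R
o=manip.get_obs();r=R.from_quat(o['ee_rot']).as_matrix();print(r)
print(o['position'], o['position']+.152*np.array([r[0,0],r[1,0],r[2,0]])*np.sign(-r[1,0]), o['joint_pos'])
E
```

```text
754
-0.23 72 [ 0.696 -0.235  0.203] [ 0.732 -0.225  0.213]
-0.22 82 [ 0.694 -0.225  0.205] [ 0.732 -0.215  0.218]
-0.21 81 [ 0.693 -0.215  0.209] [ 0.733 -0.205  0.22 ]
-0.2 75 [ 0.691 -0.205  0.216] [ 0.728 -0.195  0.224]
-0.19 80 [ 0.69  -0.195  0.22 ] [ 0.73  -0.185  0.231]
-0.18 70 [ 0.692 -0.185  0.225] [ 0.729 -0.175  0.238]
-0.17 34 [ 0.7   -0.175  0.23 ] [ 0.715 -0.165  0.241]
-0.16 38 [ 0.701 -0.165  0.23 ] [ 0.716 -0.155  0.245]
-0.15 35 [ 0.699 -0.154  0.236] [ 0.713 -0.145  0.247]
-0.14 35 [ 0.699 -0.145  0.241] [ 0.713 -0.136  0.252]
-0.13 36 [ 0.698 -0.135  0.244] [ 0.712 -0.125  0.256]
-0.12 37 [ 0.697 -0.125  0.247] [ 0.711 -0.115  0.274]
-0.11 59 [ 0.692 -0.115  0.254] [ 0.71  -0.106  0.274]
[[-0.07848661  0.9965081  -0.02848626]
 [ 0.92385522  0.08344227  0.37353569]
 [ 0.3746083   0.00300037 -0.92717831]]
[ 0.70125737 -0.06733366  0.2780394 ] [ 0.71318734 -0.20775966  0.22109894] [-0.04955726  0.61128432  0.44760874  1.08137066 -0.60221321  1.65668496
  0.42507369]
```

```bash
python3 -m crank '[[[0,0,0,-1,0,0,0],[0,0,0,-1.5,0,0,0],[0,0,0,-1.5,0,0,0],[0,0,0,-1.5,0,0,0],[0,0,0,-1,0,0,0],[0,0,0,-0.5,0,0,0],[0,0,0,0,0,0,0],[0,0,0,0,0,0,0],[0,0,0,0,0,0,0],[0,0,0,0,0,0,0]]]'
python3 - <<'E'
from h import *
snap('side','s5')
E
python3 m.py pics/s5.npz 360 190 430 290 .12 .2
```

```text
clock: 10.1
position: [0.7015, -0.068, 0.208]
ee_rot: [0.665, 0.722, 0.13, -0.139]
ft_force: [0.2, -0.4, 0.9]
grip_width: 0.216
grasp_force: 78.4
686
-0.24 1 [ 0.703 -0.235  0.14 ] [ 0.703 -0.235  0.14 ]
-0.23 75 [ 0.694 -0.235  0.135] [ 0.732 -0.225  0.144]
-0.22 75 [ 0.693 -0.225  0.139] [ 0.731 -0.215  0.148]
-0.21 71 [ 0.694 -0.215  0.142] [ 0.731 -0.205  0.153]
-0.2 77 [ 0.693 -0.205  0.144] [ 0.731 -0.195  0.156]
-0.19 76 [ 0.691 -0.195  0.149] [ 0.73  -0.185  0.159]
-0.18 64 [ 0.692 -0.185  0.154] [ 0.727 -0.175  0.166]
-0.17 33 [ 0.701 -0.175  0.159] [ 0.715 -0.165  0.17 ]
-0.16 31 [ 0.7   -0.165  0.163] [ 0.715 -0.155  0.175]
-0.15 33 [ 0.699 -0.155  0.169] [ 0.714 -0.145  0.178]
-0.14 35 [ 0.697 -0.145  0.166] [ 0.713 -0.135  0.183]
-0.13 29 [ 0.699 -0.135  0.172] [ 0.712 -0.125  0.186]
-0.12 35 [ 0.697 -0.125  0.179] [ 0.71  -0.115  0.192]
-0.11 39 [ 0.692 -0.115  0.182] [ 0.712 -0.106  0.2  ]
```

View pics/s5.png

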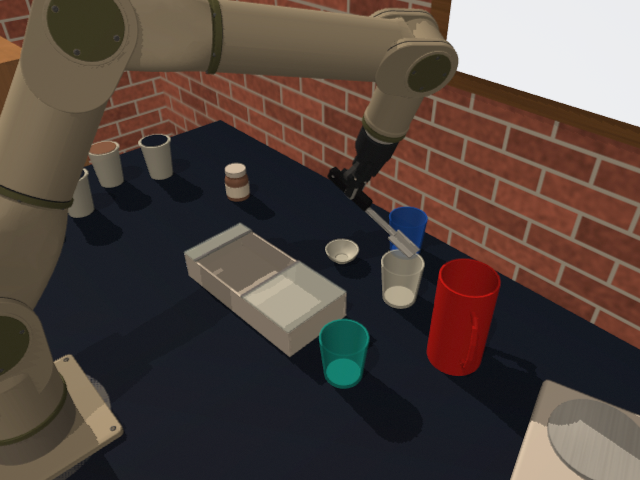

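The blade, near (403,243), hangs about 5 cm above the beaker's mouth and within a few millimetres of its centre; nothing else has moved.

```bash
python3 -c "
from workcell import job,manip
print(abs(manip.get_obs()['joint_velocities']).max()); print(job.hand_in())"
```

```text
0.002162414776861909
the job is handed in; nothing more can be done
None
```

The paddle is out of the trough and held motionless, with its blade about 5 cm above the rim and within a few millimetres of the middle of the tall beaker's mouth; it touches nothing, nothing else looked moved in the last picture, and I handed the job in at about 10 s.

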